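# Level the standee display on its fold-out foot

## Robot

A 6-joint arm with a two-finger parallel gripper is mounted at the origin on the work surface. World frame = base frame: x ahead of the robot, y to its left, z up, the work surface at z = 0. Lengths are in m, angles in degrees, forces in N, time in s.
With the tool pointing down it reaches from about 0.425 to 0.95 m from the base axis. Payload 3.5 kg.
Tool frame: the origin (TCP) lies between the finger pads, 19 mm behind the fingertips; this is the grasp point; z points along the fingers, y is the line along which they close (so a half turn about z gives the same grasp; the last joint's range is limited). The gripper opens to 85 mm and grips with 20 to 120 N. Pads are 22 mm wide; open, the fingers measure 114 mm over their backs; the gripper's body (76 mm by 85 mm) begins 54 mm behind the grasp point. The pads swing forward as they close: fully open they stand 13 mm farther back than shut.
Start: joints at [60.619, 16.404, 90.338, -0, 73.258, -8.594], TCP at [0.24, 0.631, 0.25] pointing down, gripper open.
Joint ranges: [-158.93, 158.93], [-51.34, 127.21], [12.03, 142.37], [-87.48, 267.48], [13.55, 161.25], [-162.69, 162.69]. Speed limits (degrees/s): [159.86, 159.86, 180, 180, 180, 180].

## Interface

Orientations are given as [roll, pitch, yaw] about the fixed x, y, z axes, in that order (R = Rz(yaw) Ry(pitch) Rx(roll)).
In Python, from workcell import ctrl gives the robot as it stands. Calls block until the motion is done:
- ctrl.move_to(position, orientation): joint-space move of the TCP to a pose.
- ctrl.movel(position, velocity=0.15, rot=None, guard=None): straight line of the TCP; rot=None keeps the orientation; velocity is the mean speed in m/s. With guard (N) it stops when the force on the tool has changed by that much, and returns True; else False.
- ctrl.goto_joints(angles): joint-space move.
- ctrl.grip(opening, squeeze=None): finger opening in m; squeeze is the grip in N (None keeps the last); returns when the fingers have stopped.
- ctrl.hold(seconds).
- ctrl.ik(position, orientation): joint angles nearest the present ones, or None.
- ctrl.sense(): the state.
- ctrl.get_image(name): name is "scene" or "top" or "wrist"; returns a dict with "image" (420x560x3 uint8, red, green, blue), "vfov" (degrees; the focal length in pixels is half the picture's height over the tangent of half this angle, whatever the lens; pixels are square), "cx", "cy" (the principal point, pixels), "eye" and "attitude" of the camera in the world; the wrist camera has in their place "T_tool_cam" (4x4, takes a point from camera to tool coordinates, whose origin is the TCP and whose axes are the flange's). Camera axes: x right, y up, looking along -z (the intrinsics and any distortion apply to the point x, -y, -z); pixel columns grow to the right and rows downward; lengths in m; the calibration is good to about 2 mm. A picture is of the moment at which its call begins: read the wrist's pose just before it. There is no depth.
A pose or a line that the arm cannot do raises ctrl.MotionError and nothing moves.
- ctrl.sign_off(): hands the job in; it is judged then, once.
The state is a dict: "time": time; "q": joint angles; "dq": joint speeds; "effort": joint torques, N m; "tcp_pos": TCP position; "orientation": TCP orientation; "force": force on the tool from outside, world axes, zero at the start; "moment": the same for the moment, N m; "opening": finger opening in m; "grip_force": force on a finger pad.
Only numpy, scipy, OpenCV 4.12 (cv2) and the standard library are available. Lean on these libraries where they do the work, as an engineer would, in place of code of your own. Each camera call takes 0.05 s, during which the arm holds its last target. There are 200 camera calls.

## Task

Swing the display stand's folded side leg all the way out until it clicks home, then take the bar knob at the leg's end and press it straight down so the rubber foot stands firmly on its cork pad. Keep it pressed, never letting it spring up, while you turn the knob until the bubble of the stand's spirit level sits in the middle between the two marks, and finish while still holding the knob pressed down: do not let go. Leave the standees, mug, die and coin alone.

Things in the scene. Friction and masses are not known exactly. Their poses are not given: they have to be found in the camera images.
- stand: oak display stand, 220 x 60 mm, 51 mm high, long side along its x. It rocks about its own x axis on a rod under its middle line; origin on that axis, 4 mm above the shelf, at the middle of its length. It leans up to 0.028 rad with the leg side (-y) high when nothing presses on the leg. z is its up axis. The side leg is on its -y side, hinged near the -x end; the spirit level lies across the +x end
- standees: three painted wooden standees (wizard, knight, tree), 6 mm thick, up to 135 mm above the shelf, standing fast in a slot along the stand's middle line from x = -103 to +41 mm in the stand's frame. Not to be touched
- leg (a joint): swing of the leg about its upright hinge: 0 folded (leg points along the stand's +x), grows clockwise seen from above, 1.571 = its end stop (leg points along the stand's -y). A sprung catch resists from about 1.0 (some 5 to 10 N at the post), then lets it snap home and holds it there against a pull of some 5 N; held in the catch it reads 1.50 to 1.57
- leg_hinge (a point): top of the leg's hinge, on the hinge axis, at (-70, -75) mm in the stand's frame, 38 mm above the shelf. The leg is an oak bar 16 mm wide, its top 36 mm above the shelf; at its end, 120 mm from the hinge axis, are the knob above and the foot below
- post_top (a point): centre of the top of an upright round steel post, 12 mm diameter and 36 mm tall, on the leg 65 mm from the hinge axis; its top is 72 mm above the shelf. Meant for swinging the leg
- plunger (a joint): how far the knob is pressed down on its spring, m: 0 up, 0.010 bottomed. 1500 N/m. About 5 N brings the leg down until the foot meets the cork pad; anything more presses the foot on the pad, so 0.006 to 0.009 presses firmly
- knob_grip (a point): middle of the knob's grip: a steel bar 40 mm long (along this point's x), 11 mm thick, 22 mm tall, this point at half height, standing on a disc of 22 mm radius whose top is 11 mm below this point. About 68 mm above the shelf with the stand level. The knob is on the end of the leg
- knob (a joint): turn of the knob, rad, range -1.6 to 1.6; grows clockwise seen from above and screws the foot downwards, 2 mm per rad. Stiff (0.05 N m): it stays where it is left. It starts with the foot too far up; the turn needed, clockwise, is 0.3 to 1.45 rad and depends on the thickness of the cork pad
- foot: rubber-tipped levelling foot, 26 mm diameter, under the end of the leg. Origin on its axis at its underside. It moves up and down with the knob and does not turn
- pad: cork pad 56 x 56 mm, fixed to the shelf below where the foot comes when the leg is fully out. Origin 8 mm below its top, on its centre; the top is 3 to 5 mm above the shelf
- bubble (a joint): place of the bubble in the level, m: 0 in the middle, positive towards the leg side (the stand's -y). Goes to the higher side, 1.15 m per rad of the stand's tilt: about +0.032 with the leg not pressed, negative when the foot is on the pad but too short. With the foot pressed on the pad, 1 rad of clockwise knob moves it by about +0.012
- vial_middle (a point): middle of the top of the level's clear vial, across the +x end of the stand, 80 mm above the shelf. Vial 94 mm long along the stand's y; dark bubble 20 mm long; the two black marks are at 12.5 mm either side of the middle
- mug: navy ceramic dice mug, 80 mm across, 90 mm high, origin under its centre. Leave alone
- die: orange acrylic die, 26 mm, origin under its centre. Leave alone
- coin: nickel-plated bottle opener coin, 42 mm across, 5 mm thick, lying flat, origin under its centre. Leave alone

How it is judged:
By the outcome, as a careful person would: the job done as asked, in the order asked, and still so for the second after the job is handed in, while the arm keeps its last pose, push and grip.
It also fails if it takes over 54 s, if anything falls off the work surface, if the arm or the gripper's body presses on something with over 40 N, if the wrist force passes 120 N, or if a joint passes its speed limit or range.

## Working session

There is one attempt and no reset: what is moved stays moved. The work goes in short steps, each a Python script; the robot and the scene stay as the last script left them, time stands still between calls to the robot, and variables do not carry over. Pictures are saved under pics/ and viewed, at most 10 in all, crops included, and the job is handed in when it is done.

```bash
mkdir -p pics; ls
python3 - <<'E'
from workcell import ctrl
import cv2, numpy as np
for n in ("scene","top"):
    d=ctrl.get_image(n); cv2.imwrite(f"pics/{n}0.png",d["image"][:,:,::-1])
    print(n,{k:v for k,v in d.items() if k!="image"})
d=ctrl.get_image("wrist");cv2.imwrite("pics/wrist0.png",d["image"][:,:,::-1]);print({k:v for k,v in d.items() if k!="image"})
print(ctrl.sense())
E
```

```text
pics
workcell.py
scene {'vfov': 43.96797117301305, 'cx': 278.3400743924397, 'cy': 205.0980888615797, 'eye': array([ 1.00793561, -0.55523275,  0.78223512]), 'attitude': array([42.21921391,  0.77729754, 37.84832061])}
top {'vfov': 43.921825116524005, 'cx': 276.0197190264391, 'cy': 209.1381457076661, 'eye': array([ 0.48714165, -0.04353243,  1.00403245]), 'attitude': array([ 7.56869307e+00,  6.53044594e-02, -9.03128163e+01])}
{'vfov': 66.92192828090542, 'cx': 281.40964247164294, 'cy': 208.533625159847, 'T_tool_cam': array([[-4.29699010e-04,  9.56448097e-01,  2.91902131e-01,
         7.37948908e-02],
       [ 9.99999904e-01,  3.87624753e-04,  2.01971844e-04,
        -1.97409372e-04],
       [ 8.00270940e-05,  2.91902190e-01, -9.56448172e-01,
        -1.24094488e-01],
       [ 0.00000000e+00,  0.00000000e+00,  0.00000000e+00,
         1.00000000e+00]])}
{'time': 0.15, 'q': array([ 6.06208211e+01,  1.64451479e+01,  9.04058002e+01, -2.30440890e-04,
        7.32589796e+01, -8.59326895e+00]), 'dq': array([-0.05553761, -0.18709112, -0.23721771, -0.0854816 , -0.07082665,
        0.06231147]), 'effort': array([ 5.85639100e-04, -4.06601858e+01, -2.93140876e+01, -1.30363123e-04,
        3.98465636e-03, -1.14082917e-05]), 'tcp_pos': array([0.23925778, 0.63064529, 0.24890436]), 'orientation': array([-1.79891273e+02, -1.62072233e-02,  1.59214141e+02]), 'force': array([ 0.69172413, -0.75591952,  1.42953079]), 'moment': array([ 0.07541212, -0.01435691, -0.00634241]), 'grip_force': 0.0, 'opening': 0.08538583242224664}
```

View pics/top0.png

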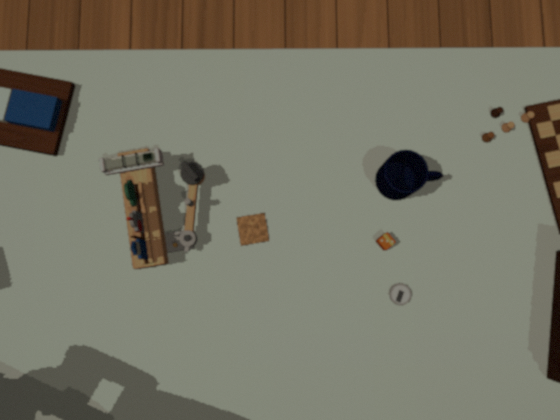

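View pics/scene0.png

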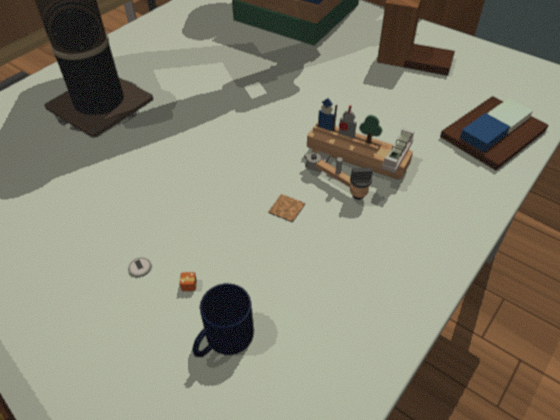

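The top view shows the stand around (142,210), with the vial at (132,160), the leg hinge at (188,238), the knob at (192,172) and the pad at (252,228). The scene view agrees. I'll cast rays for a rough position, then look closer with the wrist camera.

```bash
cat > h.py <<'E'
from workcell import ctrl
import cv2, numpy as np
from scipy.spatial.transform import Rotation as R
def cam(n):
    s=ctrl.sense(); d=ctrl.get_image(n)
    if n=="wrist":
        Rt=R.from_euler("xyz",s["orientation"],degrees=True).as_matrix(); T=d["T_tool_cam"]
        Rc=Rt@T[:3,:3]; e=s["tcp_pos"]+Rt@T[:3,3]
    else: Rc=R.from_euler("xyz",d["attitude"],degrees=True).as_matrix(); e=d["eye"]
    f=210/np.tan(np.radians(d["vfov"]/2))
    return dict(im=d["image"],R=Rc,e=e,f=f,c=(d["cx"],d["cy"]))
def ray(c,uv):
    return c["R"]@np.array([(uv[0]-c["c"][0])/c["f"],-(uv[1]-c["c"][1])/c["f"],-1])
def cast(c,uv,z):
    r=ray(c,uv); return c["e"]+r*(z-c["e"][2])/r[2]
def proj(c,p):
    v=c["R"].T@(np.asarray(p)-c["e"]); return c["c"][0]-c["f"]*v[0]/v[2], c["c"][1]+c["f"]*v[1]/v[2]
def save(c,name,box=None,k=1):
    im=c["im"][:,:,::-1]
    if box: im=im[box[1]:box[3],box[0]:box[2]]
    cv2.imwrite("pics/"+name,cv2.resize(im,None,fx=k,fy=k,interpolation=cv2.INTER_CUBIC))
E
python3 - <<'E'
from h import *
np.set_printoptions(precision=4,suppress=True)
c=cam("top")
for n,uv,z in (("vial",(132,160),.08),("hinge",(188,238),.038),("knob",(192,172),.075),("pad",(252.5,228.5),.004),("mug",(402,173),.09)): print(n,cast(c,uv,z))
c=cam("scene")
for n,uv,z in (("vial",(399,149),.08),("hinge",(313,157),.038),("knob",(361,177),.075),("pad",(287,208),.004)): print(n,cast(c,uv,z))
for p in ([.42,.2,.42],[.45,.15,.42]):
  for y in (-90,0,90,180):
    print(p,y,ctrl.ik(p,[180,0,y]))
E
```

```text
vial [0.7013 0.2175 0.08  ]
hinge [0.5623 0.1207 0.038 ]
knob [0.6795 0.1092 0.075 ]
pad [0.5826 0.0024 0.004 ]
mug [ 0.6725 -0.2686  0.09  ]
vial [0.7094 0.209  0.08  ]
hinge [0.5599 0.124  0.038 ]
knob [0.6886 0.0994 0.075 ]
pad [0.585  0.0002 0.004 ]
[0.42, 0.2, 0.42] -90 None
[0.42, 0.2, 0.42] 0 [ 12.9362 -15.5176 105.1125  -0.      90.4051 102.9362]
[0.42, 0.2, 0.42] 90 [ 12.9362 -15.5176 105.1125  -0.      90.4051  12.9362]
[0.42, 0.2, 0.42] 180 [ 12.9362 -15.5176 105.1125   0.      90.4051 -77.0638]
[0.45, 0.15, 0.42] -90 None
[0.45, 0.15, 0.42] 0 [  6.1534 -14.2529 104.0991  -0.      90.1537  96.1534]
[0.45, 0.15, 0.42] 90 [  6.1534 -14.2529 104.0991  -0.      90.1537   6.1534]
[0.45, 0.15, 0.42] 180 [  6.1534 -14.2529 104.0991   0.      90.1537 -83.8466]
```

Run:
```python
from h import *
import pickle
ctrl.move_to([.61,.10,.25],[180,0,180]); ctrl.hold(.3)
c=cam("wrist"); pickle.dump(c,open("c1.pkl","wb")); save(c,"w1.png",None,1.42)
print(ctrl.sense()["time"],ctrl.sense()["tcp_pos"])
```

```text
2.9083 [0.60993553 0.10031521 0.24996173]
```

View pics/w1.png

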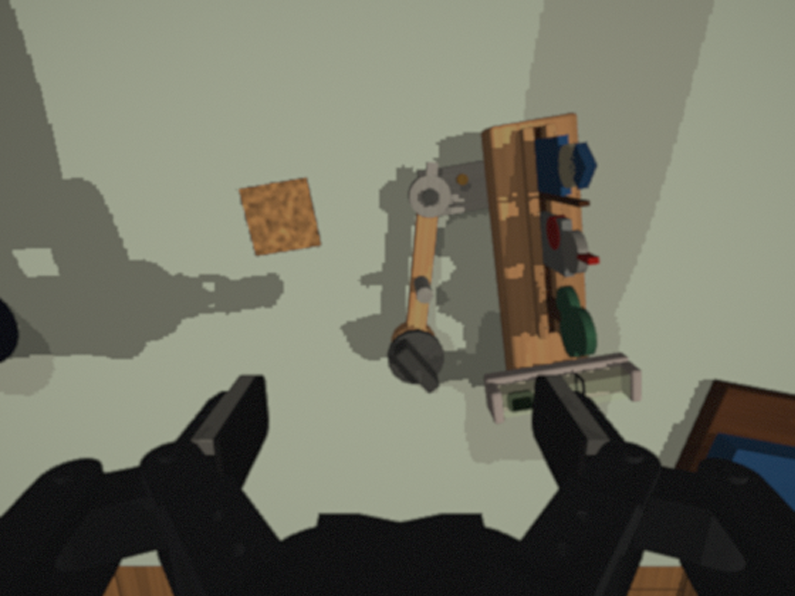

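The wrist view shows the hinge cap at (430,195), the post near (423,290), and the knob bar from (397,345) to (432,385). The pad corners are (240,188), (307,178), (321,245) and (257,255), and the level is at the bottom right, partly behind a finger (scale 1.42).

Run:
```python
from h import *
import pickle
np.set_printoptions(precision=4,suppress=True)
c=pickle.load(open("c1.pkl","rb")); k=1.42
P=lambda u,v,z: cast(c,((u+.5)/k-.5,(v+.5)/k-.5),z)
hi=P(430,195,.038); pad=P(281,216,.004); p1=P(423,283,.072);p2=P(423,296,.072); kn=P(414,364,.08)
a=P(397,345,.081);b=P(432,385,.081)
print(hi,pad,p1,p2,kn); print("d",[np.linalg.norm((x-hi)[:2]) for x in (pad,p1,p2,kn)])
ny=(pad-hi)[:2]; print("yaw stand from pad",np.degrees(np.arctan2(ny[1],ny[0]))+90)
e=(P(577,114,.055)-P(484,130,.055))[:2]; print("short edge dir", np.degrees(np.arctan2(-e[0],e[1])),np.linalg.norm(e))
e=(P(510,370,.051)-P(484,130,.051))[:2];print("long", np.degrees(np.arctan2(e[1],e[0])))
e=(p2-hi)[:2];print("leg",np.degrees(np.arctan2(e[1],e[0])));e=(kn-hi)[:2];print("leg",np.degrees(np.arctan2(e[1],e[0])))
e=(b-a)[:2];print("bar",np.degrees(np.arctan2(e[1],e[0])))
# pad by mask
hsv=cv2.cvtColor(c["im"],cv2.COLOR_RGB2HSV); m=cv2.inRange(hsv,(5,90,60),(25,255,255)); m[:, 240:]=0
ct=max(cv2.findContours(m,0,2)[0],key=cv2.contourArea);bx=cv2.minAreaRect(ct);print("pad mask",bx,cast(c,bx[0],.004))
```

```text
[0.5614 0.1219 0.038 ] [0.5807 0.0033 0.004 ] [0.6185 0.116  0.072 ] [0.628  0.1162 0.072 ] [0.6763 0.1101 0.08  ]
d [np.float64(0.12021653910440835), np.float64(0.057474111072589734), np.float64(0.06684536221229895), np.float64(0.11552984804522091)]
yaw stand from pad 9.241003873683667
short edge dir 9.276661196971219 0.061464984270292185
long 9.644250318201756
leg -4.931940669505877
leg -5.876585017033547
bar 38.939165663613004
pad mask ((196.78848266601562, 152.4423065185547), (49.4212646484375, 48.440677642822266), 78.69007110595703) [0.5812 0.0021 0.004 ]
```

```bash
cat > swing.py <<'E'
from h import *
H=np.array([.5614,.1220]); 
def pose(th,gap,z,r=.065):
    t=np.radians(th); tang=np.array([np.sin(t),-np.cos(t)])
    xy=H+r*np.array([np.cos(t),np.sin(t)])-tang*(.017+gap)
    return [*xy,z],[180,0,th+90]
E
python3 - <<'E'
from swing import *
ctrl.grip(0.0)
p,o=pose(-5.5,.007,.18); ctrl.move_to(p,o)
p,o=pose(-5.5,.007,.070); print("down",ctrl.movel(p,.1,guard=5))
f0=ctrl.sense()["force"]
for th in range(-8,-83,-6):
    p,o=pose(th,0,.070); ctrl.movel(p,.05,rot=o); s=ctrl.sense(); print(th,np.round(s["force"]-f0,1),np.round(s["time"],1))
ctrl.hold(.2)
p,o=pose(-84,0,.070); print(ctrl.movel(p,.02,rot=o,guard=8)); s=ctrl.sense(); print(np.round(s["force"]-f0,1),s["time"],s["opening"])
save(cam("top"),"t2.png",(100,120,300,270),4)
E
```

```text
down False
-8 [-0.2  0.8  0.6] 6.8
-14 [-0.6  1.  -0.4] 7.1
-20 [ 0.4 -0.2  0.5] 7.4
-26 [0.1 1.2 0.9] 7.7
-32 [-0.6  1.  -0.2] 8.0
-38 [-0.2  1.6  1. ] 8.3
-44 [-0.1  0.3  0.3] 8.6
-50 [0.2 1.2 1.2] 8.8
-56 [ 3.4  4.5 -1. ] 9.1
-62 [-0.3  0.7  0.4] 9.4
-68 [ 0.1  1.1 -0.1] 9.7
-74 [ 0.5  1.  -0.4] 10.0
-80 [0.  0.6 0.4] 10.3
True
[2.4 0.4 1.2] 10.7333 -0.0002578633134514683
```

View pics/t2.png

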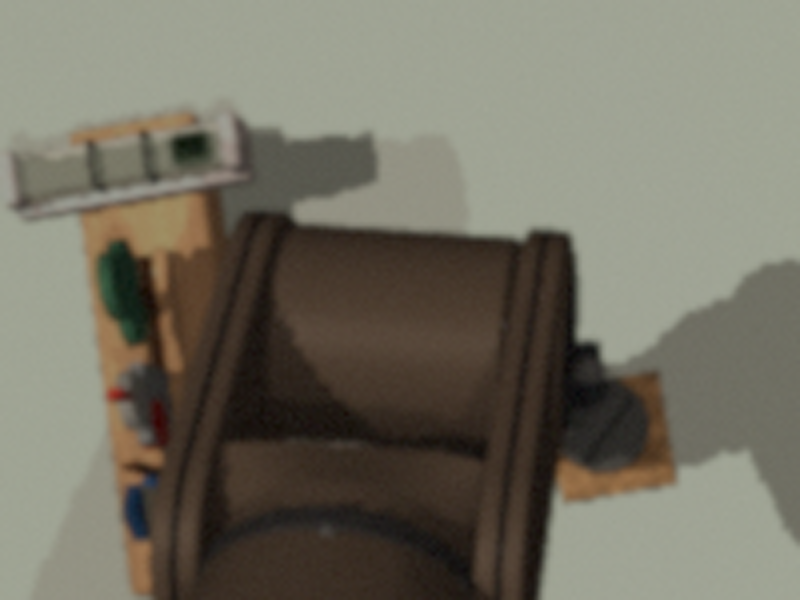

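The top crop shows the leg fully out with the knob over the pad at (605,435). The bubble is at the leg end of the vial. The catch force peaked at about -56° and the leg then snapped home. I'll retreat and look at the knob.

Run:
```python
from swing import *
import pickle
p,o=pose(-82,.012,.070); ctrl.movel(p,.1)
p,o=pose(-82,.012,.18); ctrl.movel(p,.2)
ctrl.grip(.085)
ctrl.move_to([.62,-.0,.22],[180,0,144]); ctrl.hold(.2)
c=cam("wrist"); pickle.dump(c,open("c2.pkl","wb")); save(c,"w2.png",None,1.42); print(ctrl.sense()["time"])
```

```text
14.9083
```

View pics/w2.png

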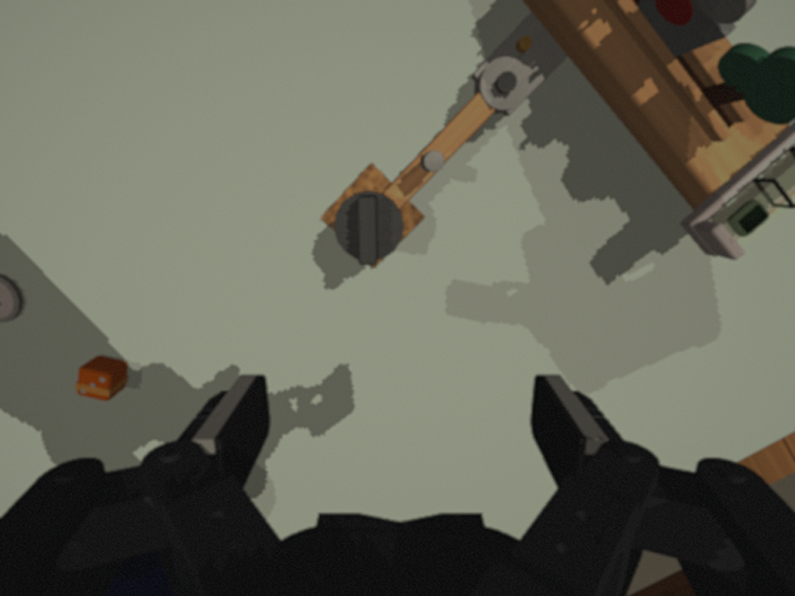

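The wrist view shows the bar from (368,195) to (370,263), vertical in the picture and so aligned with tool x. It sits on its disc over the pad, and the leg is straight out.

Run:
```python
from swing import *
import pickle
np.set_printoptions(precision=4,suppress=True)
c=pickle.load(open("c2.pkl","rb")); k=1.42
P=lambda u,v,z: cast(c,((u+.5)/k-.5,(v+.5)/k-.5),z)
hi=P(503,84,.038); kn=P(369,229,.0845); a,b=P(368,195,.0845),P(370,263,.0845)
d=(b-a)[:2]; l=(kn-hi)[:2]
ang=np.degrees(np.arctan2(d[1],d[0])); 
print(hi,kn,np.linalg.norm(d),ang,np.linalg.norm(l),np.degrees(np.arctan2(l[1],l[0])))
yaw=ang%180; 
ctrl.grip(.034)
ctrl.move_to([*kn[:2],.12],[180,0,yaw]); f0=ctrl.sense()["force"]
print("guard",ctrl.movel([*kn[:2],.0845],.05,guard=3))
s=ctrl.sense(); print(s["tcp_pos"],s["force"]-f0)
ctrl.grip(.0,60); ctrl.hold(.2)
s=ctrl.sense(); print(s["tcp_pos"],s["force"]-f0,s["moment"],s["opening"],s["grip_force"],s["time"],yaw)
np.savez("st.npz",f0=f0,xy=kn[:2],yaw=yaw)
save(cam("wrist"),"w3.png")
```

```text
[0.5621 0.1212 0.038 ] [0.5811 0.0063 0.0845] 0.03913416415300353 -35.483377059543585 0.11646888844552392 -80.5873784776017
guard False
[0.5813 0.0063 0.0846] [ 0.0334 -1.6463 -1.7608]
[0.5815 0.0057 0.0848] [ 0.3134 -3.9269 -0.7283] [-0.7455 -0.0525  0.0377] 0.009287597759359337 63.099271059036255 17.3583 144.51662294045641
```

View pics/w3.png

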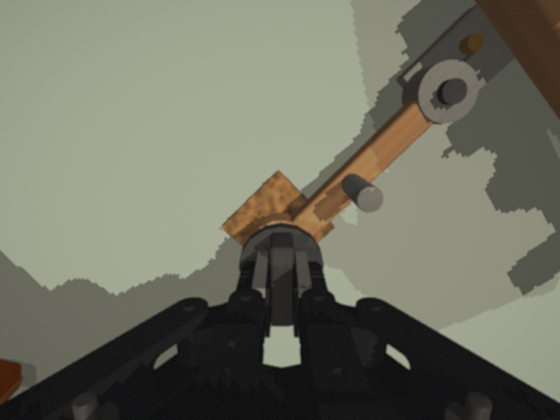

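The fingers hold the bar, centred at (282,270). I'll now press down, following the small shift in -y as the stand's lean comes out, until the vertical force is about 11 N (plunger about 7.3 mm).

```bash
cat > hold.py <<'E'
from h import *
np.set_printoptions(precision=4,suppress=True)
st=np.load("st.npz"); f0=st["f0"]
def F(n=5):
    a=[]
    for _ in range(n): ctrl.hold(.03); a.append(ctrl.sense()["force"]-f0)
    return np.mean(a,0)
E
python3 - <<'E'
from hold import *
p0=np.array([.5813,.0063,.0845]); p1=np.array([.5815,.0032,.0755])
ctrl.movel(p1,.03); f=F(); print(ctrl.sense()["tcp_pos"],f,ctrl.sense()["moment"])
z=.0755
while f[2]<10.5 and z>.0655:
    z-=.001 if f[2]<9.5 else .0005
    ctrl.movel([.5815,.0032,z],.03); f=F(); print(round(z,4),ctrl.sense()["tcp_pos"],f)
print(ctrl.sense()["time"],ctrl.sense()["opening"])
s=cam("scene"); t=cam("top")
import pickle; pickle.dump((s,t),open("c4.pkl","wb"))
a=cv2.resize(s["im"][110:190,350:450],None,fx=4,fy=4,interpolation=3); b=cv2.resize(t["im"][120:200,80:180],None,fx=4,fy=4,interpolation=3)
cv2.imwrite("pics/lv4.png",np.hstack([a,b])[:,:,::-1])
E
```

```text
[0.5815 0.0036 0.0757] [-0.438  -0.7643  2.8741] [ 0.4149  0.2155 -0.0179]
0.0745 [0.5816 0.0035 0.0746] [-0.0755  0.8234  3.0551]
0.0735 [0.5817 0.0035 0.0738] [-0.564   0.9962  4.9601]
0.0725 [0.5817 0.0034 0.073 ] [-0.8556  0.5818  5.2322]
0.0715 [0.5817 0.0034 0.0723] [-1.6253  0.6507  6.7384]
0.0705 [0.5818 0.0034 0.0715] [-1.6473  0.8328  7.7449]
0.0695 [0.5818 0.0034 0.0708] [-2.4782  0.5031  8.5221]
0.0685 [0.5819 0.0034 0.07  ] [-3.0245  1.0727  9.2578]
0.0675 [0.5819 0.0034 0.0692] [-3.0731  1.0468 10.9115]
21.375 0.00932310123383555
```

View pics/lv4.png

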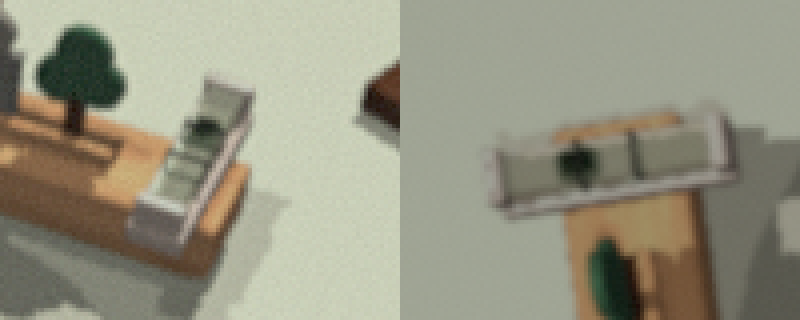

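In the top crop the bubble is at (576,160), over the far (+y) mark. The near mark is at (634,155), so the middle is around x=606, the bubble is at about -13 mm, and roughly 1.05 rad clockwise is needed. I'll turn 0.8 rad first, holding the press force and nulling the side forces.

```bash
cat >> hold.py <<'E'
def turn(pos,yaw,total,n,ft=11.5):
    pos=np.array(pos,float); d=np.degrees(total)/n
    for i in range(n):
        yaw-=d; pos[2]+=.002*total/n
        ctrl.movel(pos,.03,rot=[180,0,yaw]); f=F(4)
        pos[:2]+=np.clip(f[:2]/6500*.6,-.0006,.0006); pos[2]+=np.clip((f[2]-ft)/1500*.5,-.0006,.0006)
        s=ctrl.sense(); print(round(yaw,1),pos,f,round(s["moment"][2],2),round(s["time"],2))
    ctrl.movel(pos,.02); print(F(6)); return pos,yaw
def level(name):
    t=cam("top"); hsv=t["im"].astype(float).mean(2)
    a,b=np.array([102,161.8]),np.array([166,157.1]); u=(b-a)/np.linalg.norm(b-a); n=np.array([-u[1],u[0]])
    L=np.arange(0,np.linalg.norm(b-a),.5)
    pr=[cv2.remap(hsv.astype(np.float32),(a[0]+u[0]*L+n[0]*w)[None].astype(np.float32),(a[1]+u[1]*L+n[1]*w)[None].astype(np.float32),1)[0] for w in (-2,-1,0,1,2)]
    pr=np.mean(pr,0); print(np.round(pr).astype(int).tolist()); s=cam("scene")
    cv2.imwrite("pics/"+name,np.hstack([cv2.resize(s["im"][110:190,350:450],None,fx=4,fy=4,interpolation=3),cv2.resize(t["im"][120:200,80:180],None,fx=4,fy=4,interpolation=3)])[:,:,::-1])
E
python3 - <<'E'
from hold import *
level("lv5.png")
pos,yaw=turn([.5815,.0032,.0671],float(st["yaw"]),.8,5)
np.savez("p.npz",pos=pos,yaw=yaw); level("lv6.png"); s=ctrl.sense(); print(s["tcp_pos"],s["orientation"],s["time"])
E
```

```text
[148, 146, 143, 135, 126, 115, 104, 102, 101, 104, 108, 111, 114, 115, 116, 116, 117, 117, 117, 118, 118, 119, 119, 119, 118, 118, 118, 118, 117, 117, 116, 111, 106, 95, 82, 68, 54, 45, 37, 34, 32, 31, 29, 28, 27, 25, 23, 24, 26, 31, 38, 47, 57, 68, 79, 90, 100, 106, 112, 114, 115, 116, 116, 116, 115, 115, 115, 113, 110, 103, 94, 84, 74, 74, 77, 85, 94, 101, 108, 112, 114, 114, 114, 114, 115, 115, 114, 114, 114, 114, 114, 114, 114, 114, 113, 113, 113, 113, 114, 114, 113, 113, 114, 113, 113, 113, 113, 114, 117, 124, 132, 140, 146, 149, 150, 147, 141, 129, 115, 100, 85, 79, 77, 82, 89, 96, 101, 104, 105]
135.3 [0.5812 0.0034 0.0673] [-3.075   1.7459 11.2176] -0.02 22.02
126.2 [0.5809 0.0036 0.0674] [-3.138   2.1999 10.839 ] 0.04 22.46
117.0 [0.5808 0.0038 0.0675] [-1.581   2.221  10.7656] -0.02 22.9
107.8 [0.5806 0.004  0.0677] [-1.5303  2.4147 11.1311] -0.06 23.34
98.7 [0.5805 0.0042 0.0678] [-1.0475  2.206  10.8619] -0.02 23.78
[-0.8585  1.4953 11.0988]
[151, 147, 141, 130, 119, 109, 101, 100, 102, 105, 109, 112, 114, 115, 116, 116, 116, 117, 117, 118, 119, 119, 119, 120, 120, 119, 119, 118, 118, 118, 119, 119, 119, 119, 119, 118, 118, 117, 116, 112, 107, 96, 83, 66, 48, 38, 30, 29, 29, 29, 30, 31, 30, 31, 31, 30, 29, 29, 31, 37, 44, 53, 63, 73, 84, 93, 101, 102, 101, 93, 83, 76, 72, 76, 83, 91, 100, 106, 112, 114, 116, 116, 115, 115, 115, 115, 115, 114, 114, 114, 114, 114, 115, 114, 114, 113, 113, 113, 113, 113, 114, 114, 113, 113, 113, 113, 114, 116, 120, 127, 136, 144, 150, 150, 149, 143, 134, 120, 104, 90, 79, 77, 79, 86, 94, 99, 104, 106, 107]
[0.5828 0.0043 0.0706] [179.6885   0.0439  98.6613] 24.3333
```

View pics/lv6.png

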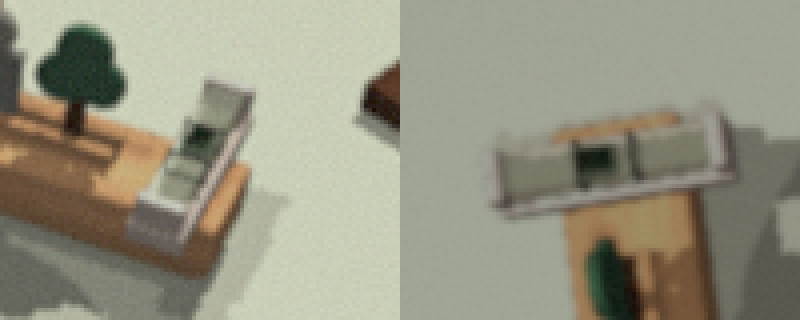

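The bubble is now at (598,160) with the far mark touching its left edge. The remaining gap is about 3.9 mm, or roughly 0.32 rad.

Run:
```python
from hold import *
p=np.load("p.npz")
pos,yaw=turn(p["pos"],float(p["yaw"]),.32,2)
np.savez("p.npz",pos=pos,yaw=yaw); level("lv7.png"); s=ctrl.sense(); print(s["tcp_pos"],s["opening"],s["time"])
```

```text
89.5 [0.5805 0.0044 0.0678] [-0.2694  2.039  10.5363] -0.06 24.77
80.3 [0.5805 0.0046 0.068 ] [-0.5947  2.1457 11.2334] -0.03 25.22
[-0.3196  0.9291 11.447 ]
[153, 147, 140, 128, 116, 108, 100, 101, 103, 106, 109, 112, 115, 116, 116, 116, 116, 117, 117, 117, 118, 119, 120, 120, 119, 119, 119, 118, 118, 118, 119, 119, 119, 119, 119, 119, 118, 117, 115, 110, 104, 95, 85, 79, 76, 75, 75, 69, 62, 53, 43, 38, 34, 32, 31, 31, 32, 32, 31, 29, 28, 30, 33, 39, 45, 52, 59, 63, 65, 65, 64, 67, 71, 78, 85, 93, 101, 107, 113, 115, 116, 116, 116, 115, 115, 115, 114, 115, 115, 115, 115, 115, 115, 115, 115, 114, 114, 114, 114, 114, 113, 113, 113, 114, 114, 114, 115, 119, 124, 132, 140, 146, 151, 150, 148, 140, 130, 115, 99, 86, 76, 76, 80, 87, 94, 100, 104, 106, 106]
[0.5833 0.0045 0.0711] 0.009160291382061548 25.7667
```

View pics/lv7.png

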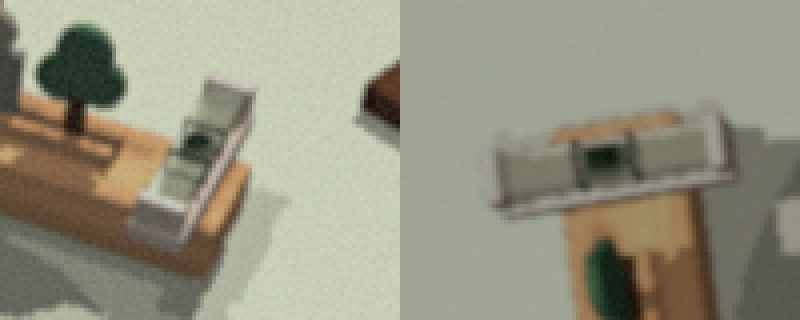

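Bubble core is at (604,158) between marks at 577 and 633. The profile puts it about 0.9 mm short, so I'll trim a further 0.08 rad and cross-check with both cameras, averaging several frames.

Run:
```python
from hold import *
p=np.load("p.npz")
pos,yaw=turn(p["pos"],float(p["yaw"]),.08,1)
np.savez("p.npz",pos=pos,yaw=yaw)
def avg(n): 
    return np.mean([cam(n)["im"].astype(float) for _ in range(8)],0)
t,s=avg("top"),avg("scene"); np.savez("lv8.npz",t=t,s=s)
def prof(im,a,b,ws):
    a,b=np.array(a),np.array(b);l=np.linalg.norm(b-a);u=(b-a)/l;n=np.array([-u[1],u[0]]);L=np.arange(0,l,.5)
    g=im.mean(2).astype(np.float32)
    return np.mean([cv2.remap(g,(a[0]+u[0]*L+n[0]*w)[None].astype(np.float32),(a[1]+u[1]*L+n[1]*w)[None].astype(np.float32),1)[0] for w in ws],0)
pr=prof(t,[102,161.8],[166,157.1],(-2,-1,0,1,2)); print(np.round(pr[36:82]).astype(int).tolist())
a=cv2.resize(s[120:175,370:425].astype(np.uint8),None,fx=7,fy=7,interpolation=3); b=cv2.resize(t[130:185,105:160].astype(np.uint8),None,fx=7,fy=7,interpolation=3)
cv2.imwrite("pics/lv8.png",np.hstack([a,b])[:,:,::-1]); q=ctrl.sense(); print(q["time"],q["opening"],F(8))
```

```text
75.8 [0.5804 0.0047 0.068 ] [-0.1697  1.6744 11.0104] -0.07 26.15
[-0.0773  1.1736 11.3932]
[118, 117, 115, 110, 105, 95, 85, 80, 77, 77, 77, 71, 64, 56, 47, 41, 36, 34, 32, 32, 31, 31, 30, 30, 29, 30, 31, 34, 39, 46, 52, 55, 58, 57, 57, 62, 68, 76, 85, 93, 101, 107, 112, 114, 115, 115]
27.4 0.00992854674720218 [-0.2519  1.0278 11.5804]
```

View pics/lv8.png

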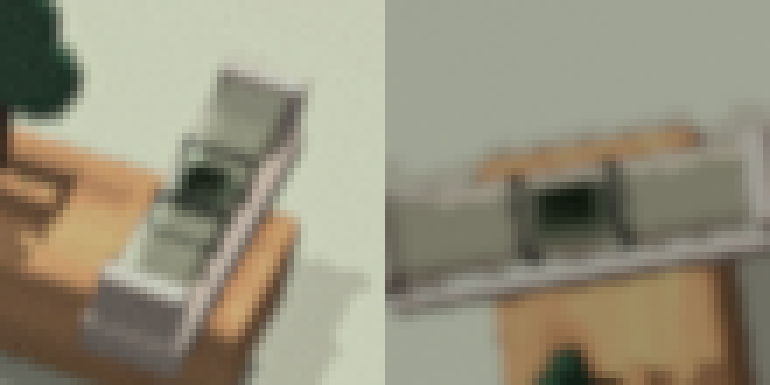

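The top view (right panel) shows marks at x≈518 and 622 with the bubble core centred near 569. The scene view (left panel) hints that it may still be slightly on the far side. I'll check numerically in vial coordinates, using the saved frames and both cameras.

Run:
```python
from hold import *
import pickle
sc,tc=pickle.load(open("c4.pkl","rb")); d=np.load("lv8.npz")
a,b=np.array([102,161.8]),np.array([166,157.1]); u=(b-a)/np.linalg.norm(b-a)
M=cast(tc,a+u*29.1,.08); print("M",M,proj(sc,M))
y=np.radians(9.3); ny=np.array([np.sin(y),-np.cos(y),0]); X=np.array([np.cos(y),np.sin(y),0])
S=np.arange(-24,25,1.)
for nm,c,im in (("top",tc,d["t"]),("scene",sc,d["s"])):
    g=im.mean(2).astype(np.float32)
    for w in (-8,-6,-4,-2,0,2,4,6,8):
        P=np.array([proj(c,M+ny*s/1e3+X*w/1e3) for s in S],np.float32)
        r=cv2.remap(g,P[None,:,0],P[None,:,1],cv2.INTER_CUBIC)[0]
        print(nm,w,np.round(r).astype(int).tolist())
```

```text
M [0.7019 0.2193 0.08  ] (np.float64(398.20803750411255), np.float64(144.79140317367865))
top -8 [104, 105, 106, 106, 107, 106, 105, 100, 93, 81, 70, 63, 63, 66, 72, 76, 80, 82, 83, 83, 82, 81, 81, 81, 79, 78, 78, 79, 79, 81, 82, 87, 89, 86, 79, 69, 60, 58, 65, 76, 89, 97, 103, 105, 106, 106, 105, 104, 104]
top -6 [114, 114, 114, 115, 114, 113, 112, 107, 99, 86, 77, 71, 73, 74, 74, 74, 73, 72, 71, 70, 70, 69, 69, 68, 68, 67, 66, 65, 66, 68, 69, 72, 75, 73, 67, 62, 61, 66, 77, 88, 100, 107, 112, 113, 114, 113, 113, 113, 113]
top -4 [116, 116, 116, 116, 116, 116, 115, 111, 102, 91, 81, 75, 76, 75, 72, 67, 63, 59, 57, 55, 54, 53, 53, 51, 51, 50, 49, 49, 51, 54, 56, 60, 63, 62, 57, 58, 64, 74, 85, 95, 103, 109, 114, 115, 116, 116, 116, 116, 116]
top -2 [116, 116, 115, 115, 116, 116, 115, 112, 104, 93, 83, 77, 77, 75, 70, 62, 56, 48, 43, 39, 38, 36, 35, 34, 32, 31, 31, 31, 34, 37, 44, 52, 55, 55, 52, 55, 63, 76, 85, 96, 102, 110, 113, 115, 116, 116, 116, 116, 116]
top 0 [116, 116, 116, 116, 116, 116, 114, 111, 101, 91, 80, 77, 78, 78, 71, 60, 50, 40, 35, 31, 29, 27, 26, 25, 24, 22, 22, 22
[... 2422 characters left out ...]
37, 135, 130]
scene 4 [139, 139, 138, 139, 139, 137, 131, 124, 115, 106, 100, 97, 98, 102, 108, 111, 108, 99, 86, 70, 53, 44, 38, 34, 33, 35, 38, 43, 46, 48, 52, 54, 56, 57, 56, 56, 58, 64, 72, 81, 96, 108, 118, 127, 135, 138, 138, 136, 131]
scene 6 [140, 140, 141, 140, 138, 134, 130, 123, 113, 103, 96, 92, 95, 102, 111, 116, 115, 109, 97, 83, 71, 60, 52, 49, 48, 50, 51, 52, 55, 58, 59, 59, 60, 59, 57, 56, 58, 61, 68, 80, 93, 104, 118, 128, 134, 137, 138, 135, 130]
scene 8 [139, 140, 140, 139, 137, 135, 131, 122, 112, 101, 93, 90, 93, 101, 111, 119, 123, 123, 117, 109, 100, 90, 84, 79, 74, 73, 72, 72, 74, 75, 74, 74, 72, 70, 68, 67, 66, 68, 77, 87, 98, 111, 124, 132, 137, 140, 139, 136, 131]
```

Both views put the marks at ±12.5 mm. The bubble looks -0.4 mm off in the top view and is shifted further in the scene view. That parallax puts the bubble about 4.5 mm below the marks, so its true offset is about -1.5 mm. One last trim of 0.13 rad.

Run:
```python
from hold import *
import pickle
p=np.load("p.npz")
pos,yaw=turn(p["pos"],float(p["yaw"]),.13,1)
np.savez("p.npz",pos=pos,yaw=yaw)
sc,tc=pickle.load(open("c4.pkl","rb")); M=np.array([.7019,.2193,.08])
y=np.radians(9.3); ny=np.array([np.sin(y),-np.cos(y),0]); X=np.array([np.cos(y),np.sin(y),0]); S=np.arange(-24,25,1.)
for nm,c in (("top",tc),("scene",sc)):
    g=np.mean([cam(nm)["im"].astype(float).mean(2) for _ in range(6)],0).astype(np.float32)
    for w in (-8,0,2):
        P=np.array([proj(c,M+ny*s/1e3+X*w/1e3) for s in S],np.float32)
        print(nm,w,np.round(cv2.remap(g,P[None,:,0],P[None,:,1],cv2.INTER_CUBIC)[0]).astype(int).tolist())
s=ctrl.sense(); print(s["time"],s["opening"],F(10),s["tcp_pos"],yaw)
```

```text
68.3 [0.5804 0.0048 0.0682] [-0.0149  1.0143 11.0773] -0.08 28.08
[ 0.4021  1.1501 11.5894]
top -8 [104, 105, 106, 107, 107, 106, 105, 100, 93, 81, 71, 64, 64, 68, 75, 81, 87, 90, 90, 88, 85, 84, 82, 81, 80, 79, 78, 79, 79, 81, 82, 84, 84, 82, 74, 65, 59, 60, 67, 77, 89, 97, 103, 105, 106, 106, 105, 104, 103]
top 0 [116, 116, 116, 116, 115, 115, 113, 109, 99, 87, 79, 79, 82, 85, 85, 80, 76, 66, 55, 42, 34, 29, 29, 27, 25, 24, 23, 21, 21, 22, 26, 32, 39, 43, 48, 54, 62, 73, 81, 92, 99, 108, 113, 116, 116, 116, 116, 116, 116]
top 2 [115, 116, 116, 116, 115, 115, 113, 108, 97, 86, 77, 76, 79, 83, 84, 82, 76, 66, 52, 38, 28, 22, 22, 21, 20, 19, 19, 18, 17, 19, 25, 31, 39, 44, 50, 54, 62, 70, 80, 90, 99, 108, 112, 115, 115, 116, 116, 116, 116]
scene -8 [180, 179, 180, 182, 182, 178, 172, 163, 151, 140, 131, 126, 124, 126, 130, 135, 141, 146, 151, 154, 158, 163, 166, 169, 171, 175, 177, 182, 184, 179, 172, 164, 151, 134, 118, 105, 98, 97, 102, 112, 122, 131, 137, 141, 143, 144, 146, 148, 151]
scene 0 [138, 138, 139, 139, 137, 134, 130, 124, 113, 103, 95, 92, 95, 103, 112, 118, 120, 116, 105, 91, 76, 58, 42, 33, 28, 26, 27, 30, 31, 31, 31, 33, 35, 36, 36, 41, 46, 53, 61, 71, 79, 88, 101, 113, 123, 128, 132, 131, 129]
scene 2 [139, 139, 138, 137, 137, 136, 132, 123, 113, 104, 97, 95, 97, 103, 110, 116, 119, 115, 105, 91, 74, 55, 43, 33, 27, 27, 31, 37, 40, 40, 40, 41, 41, 42, 44, 47, 50, 55, 64, 71, 78, 88, 99, 108, 118, 127, 131, 131, 129]
29.1333 0.009717055158223995 [-0.1615  0.8753 11.085 ] [0.5836 0.0044 0.0714] 68.31323618805692
```

Run:
```python
from workcell import ctrl
print(ctrl.sign_off())
```

```text
the job is handed in; nothing more can be done
None
```

I handed the job in at about 29 s with the leg swung out, the foot pressed on its pad at about 11 N (plunger about 7.5 mm), the knob still gripped and the bubble within about 0.5 mm of the middle by my two-camera estimate (1.6 mm at most).

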